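# Set out the green glass so the rims line up

### The job

Set the four green glasses out for display, one on each of the four round display blocks, so that all their rims come level: the tallest glass on the lowest block, and so on to the smallest glass on the highest block. Stand each one upright with its whole foot on the top of its block, near the middle, keep it upright and set it down gently without dropping it. Leave the colourless glass and the amber glass where they stand.

Things in the scene. Friction and masses are not known exactly. Their poses are not given: they have to be found in the camera images.
- tumbler_mid (a point): the smallest green glass: a plain straight-sided open tumbler without stem, 75 mm high, 54 mm in diameter all the way up, flat base. Loose, about 0.17 kg, starts upright on the table. The point is on its axis, half-way up (37.5 mm above its base); z is up along the axis. Grip it anywhere on the side.
- goblet_mid (a point): the second smallest green glass: a stemmed glass 100 mm high; straight bowl 58 mm in diameter from 40 mm above the base up to the rim, thin 12 mm stem, foot 56 mm in diameter. Loose, about 0.17 kg, starts upright on the table. The point is on its axis, half-way up (50 mm above its base); z is up along the axis. The bowl's middle is 20 mm above this point.
- wineglass_mid (a point): the second tallest green glass: a stemmed glass 125 mm high; straight bowl 50 mm in diameter from 65 mm above the base up to the rim, thin 12 mm stem, foot 56 mm in diameter. Loose, about 0.17 kg, starts upright on the table. The point is on its axis, half-way up (62.5 mm above its base); z is up along the axis. The bowl's middle is 32 mm above this point.
- flute_mid (a point): the tallest green glass: a slim stemmed flute 150 mm high; straight bowl 40 mm in diameter from 75 mm above the base up to the rim, thin 12 mm stem, foot 56 mm in diameter. Loose, about 0.17 kg, starts upright on the table. The point is on its axis, half-way up (75 mm above its base); z is up along the axis. The bowl's middle is 37 mm above this point.
- block_black_top (a point): the lowest display block: a black round block, flat top 90 mm in diameter, 20 mm high, fixed to the table. The point is the centre of its top face; z is up.
- block_wood_top (a point): the second lowest display block: a pale wooden round block, flat top 90 mm in diameter, 45 mm high, fixed to the table. The point is the centre of its top face; z is up.
- block_white_top (a point): the second highest display block: a white round block, flat top 90 mm in diameter, 70 mm high, fixed to the table. The point is the centre of its top face; z is up.
- block_blue_top (a point): the highest display block: a blue round block, flat top 90 mm in diameter, 95 mm high, fixed to the table. The point is the centre of its top face; z is up.
- clear_goblet_mid (a point): bystander: a colourless stemmed glass, same shape and size as the green 100 mm one (bowl 58 mm in diameter). Loose on the table; the point is on its axis, 50 mm above its base.
- amber_tumbler_mid (a point): bystander: an amber (orange-brown) tumbler, same shape and size as the green 75 mm one (54 mm in diameter). Loose on the table; the point is on its axis, 37.5 mm above its base.
Mind the look-alikes: they are no part of the job. Leave any purple look-alike of the part that bears goblet_mid alone.

How it is judged:
By the outcome, as a careful person would: the job done as asked, in the order asked, and still so for the second after the job is handed in, with the robot touching nothing.
It also fails if it takes over 117 s, if anything falls off the work surface, if the arm or the gripper's body presses on something with over 40 N, if the wrist force passes 120 N, or if a joint passes its speed limit or range.

### The arm

A 6-joint arm with a two-finger parallel gripper is mounted at the origin on the work surface. World frame = base frame: x ahead of the robot, y to its left, z up, the work surface at z = 0. Lengths are in mm, angles in rad, forces in N, time in s.
With the tool pointing down it reaches from about 350 to 775 mm from the base axis. Payload 7.3 kg.
Tool frame: the origin (TCP) lies midway between the tips of the shut fingers; the grasp point (between the pads) lies 19 mm behind it (bot.grip_depth is the distance from the TCP to the grasp point, in mm); z points along the fingers, x is the direction in which the jaws open and shut, and the axes are right-handed (so a half turn about z gives the same grasp; the last joint's range is limited). The gripper opens to 92 mm and grips with 3 to 60 N. Pads are 19 mm wide; open, the fingers measure 130 mm over their backs; the gripper's body (75 mm by 190 mm) begins 47 mm behind the grasp point.
Start: joints at [1.111, 0.342, 1.524, -0, 1.275, -0.146], TCP at [162.04, 499.388, 226.741] pointing down, gripper open.
Joint ranges: [-2.53, 2.53], [-0.77, 2.02], [0.04, 2.7], [-1, 4.14], [0.28, 2.66], [-3.11, 3.11]. Speed limits (rad/s): [2.57, 2.57, 3.14, 3.14, 3.14, 3.14].

### API

Orientations are given as [roll, pitch, yaw] about the fixed x, y, z axes, in that order (R = Rz(yaw) Ry(pitch) Rx(roll)).
In Python, from plant import bot gives the robot as it stands. The module is installed in compiled form; this text tells all that it offers.
- The arm moves only by the shell command python3 -m inch 'ROWS'. ROWS is JSON, a list that holds one entry, the list of rows, each a list of 7 numbers: the shift along the tool's x, y, z each as a share of 0.2 m, from -1 to 1, then the turn, a rotation vector about the tool's x, y, z each as a share of 45 degrees, from -1 to 1, then the closure, from -1 (fully open) to 1 (shut), so that 0 is half open. A call has exactly 10 rows; each row is the pose to reach, as a shift and turn from the pose commanded when the call began, along the tool's axes at that moment; what a row does not reach only later rows make up. A row lasts 1/8 s, in which the tool goes at most 62.5 mm and 10.7 degrees, less where a joint would pass 70% of its speed; a pose out of reach is approached as far as the arm can. A call with a number of a shift or a turn outside -1 to 1 is refused whole. A call with a gripper value outside its range is refused whole. The fingers move at their own pace and stop on an object; the grip force is fixed at half the most. Time passes only in rows, so rows that repeat a pose let the fingers close, or fill a call up. It gives the time, the measured TCP pose, the force and the opening at its end, in the units of the state.
- bot.get_obs(): the state, without advancing time (a new reading comes with each control period).
- bot.capture(name): name is "scene" or "top" or "wrist"; returns the picture (480x640x3 uint8, red, green, blue); there is no depth.
- bot.camera_params(name): a dict with "fx", "fy", "cx", "cy" (pixels), "R" (3x3) and "t" (3): a world point X has camera coordinates R X + t; the wrist camera has in their place "T_tool_cam" (4x4, takes a point from camera to tool coordinates, whose origin is the TCP and whose axes are the tool frame's). Camera axes: x right, y down, z forward; pixel columns grow to the right and rows downward; lengths in mm; the calibration is good to about 2 mm. A picture is of the moment at which its call begins: read the wrist's pose just before it. camera_params takes no time and is no camera call.
- bot.close_job(): hands the job in, once; it reports no verdict.
The state is a dict: "time": time; "joint_positions": joint angles; "dq": joint speeds; "tau": joint torques, N m; "tool_pos": TCP position; "tcp_rot": TCP orientation; "contact_force": force on the tool from outside, world axes, zero at the start; "moment": the same for the moment, N m; "grip_width": finger opening in mm.
Only numpy, scipy, OpenCV 4.12 (cv2) and the standard library are available. Lean on these libraries where they do the work, as an engineer would, in place of code of your own. Each camera call takes 0.05 s, during which the arm holds its last target.

## Working session

There is one attempt and no reset: what is moved stays moved. The work goes in short steps, Python scripts to look and compute and a shell command to move; the robot and the scene stay as the last step left them, time stands still between calls to the robot, and variables do not carry over. Pictures are saved under pics/ and viewed, and the job is handed in when it is done.

```bash
mkdir -p pics; ls; python3 - <<'E'
from plant import bot
import cv2
for n in ["scene","top"]:
    im=bot.capture(n); cv2.imwrite(f"pics/{n}0.png",im[:,:,::-1])
    p=bot.camera_params(n); print(n,p)
o=bot.get_obs(); print(o)
print(bot.camera_params("wrist"))
E
```

```text
pics
scene {'fx': 481.42936831104043, 'fy': 481.42936831104043, 'cx': 318.70754449150934, 'cy': 237.18290217888182, 'R': array([[-0.72407995,  0.68970134,  0.00450314],
       [ 0.35530493,  0.37859543, -0.85464841],
       [-0.59115703, -0.61723379, -0.51918765]]), 't': array([ 342.91734355,  -78.35633631, 1343.49314972])}
top {'fx': 611.068518300832, 'fy': 611.068518300832, 'cx': 315.06094204208426, 'cy': 236.47573030273463, 'R': array([[-0.02244782, -0.99970807, -0.0089372 ],
       [-0.99186399,  0.02339036, -0.12513483],
       [ 0.12530734,  0.00605548, -0.99209949]]), 't': array([  28.31243166,  504.86887999, 1556.86506424])}
{'time': 0.1, 'joint_positions': array([ 1.11099652e+00,  3.42647367e-01,  1.52488878e+00, -3.35385268e-05,
        1.27541110e+00, -1.46009603e-01]), 'dq': array([ 3.09666763e-06, -3.48073288e-03, -2.50539731e-03, -4.77197228e-04,
        1.93518892e-04, -8.43631781e-04]), 'tau': array([ 1.63610363e-03, -4.32002449e+01, -2.44695801e+01,  7.18795834e-02,
        5.25895553e-02, -1.20371587e-05]), 'tool_pos': array([161.88468264, 499.04679276, 226.12883103]), 'tcp_rot': array([-3.14142730e+00,  1.34484191e-03,  1.25701602e+00]), 'contact_force': array([ 0.73401558, -1.12579877, -1.15956597]), 'moment': array([ 0.01861719, -0.02610629, -0.05024478]), 'grip_width': 91.76687555136155}
{'fx': 355.30347798733726, 'fy': 355.30347798733726, 'cx': 310.4063877190634, 'cy': 240.63651572529355, 'T_tool_cam': array([[ 9.99999866e-01,  1.72100673e-04, -4.88506455e-04,
        -3.39552519e-01],
       [-1.41460381e-05,  9.51903617e-01,  3.06397624e-01,
        -8.37677201e+01],
       [ 5.17742299e-04, -3.06397576e-01,  9.51903492e-01,
        -1.58245175e+02],
       [ 0.00000000e+00,  0.00000000e+00,  0.00000000e+00,
         1.00000000e+00]])}
```

View pics/scene0.png

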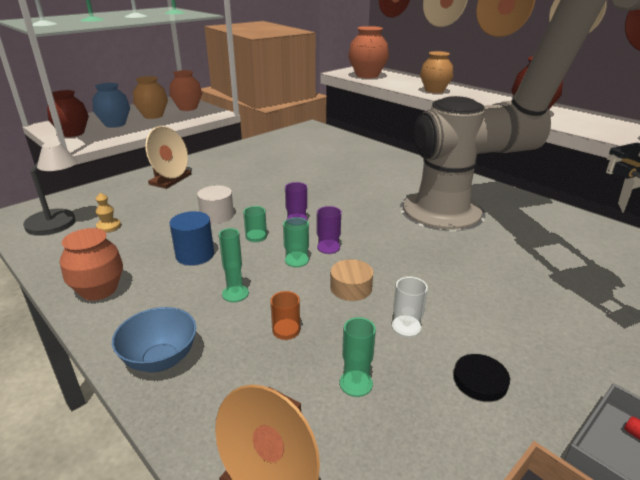

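View pics/top0.png

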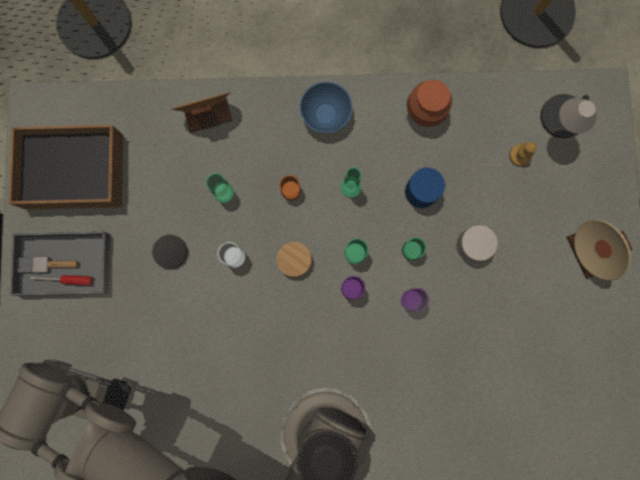

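Candidates in scene0:
- Green glasses: tumbler (255,223), goblet (296,242), flute (232,265), wineglass (357,357).
- Not to be touched: purple look-alikes (296,203) and (329,229), clear goblet (408,305), amber tumbler (286,315).
- Blocks: black (481,377), wood (352,280), white (215,205), blue (192,238).

In the top view the greens are the wineglass (221,190), flute (351,184), goblet (357,251) and tumbler (414,249). I'll look at close crops of these.

```bash
python3 - <<'E'
import cv2,numpy as np
t=cv2.imread("pics/top0.png"); s=cv2.imread("pics/scene0.png")
cv2.imwrite("pics/c_top.png",cv2.resize(t[155:315,195:445],None,fx=3.2,fy=3.2,interpolation=cv2.INTER_CUBIC))
cv2.imwrite("pics/c_scene.png",cv2.resize(s[170:400,165:435],None,fx=2.6,fy=2.6,interpolation=cv2.INTER_CUBIC))
E
```

```text
(no output)
```

View pics/c_top.png

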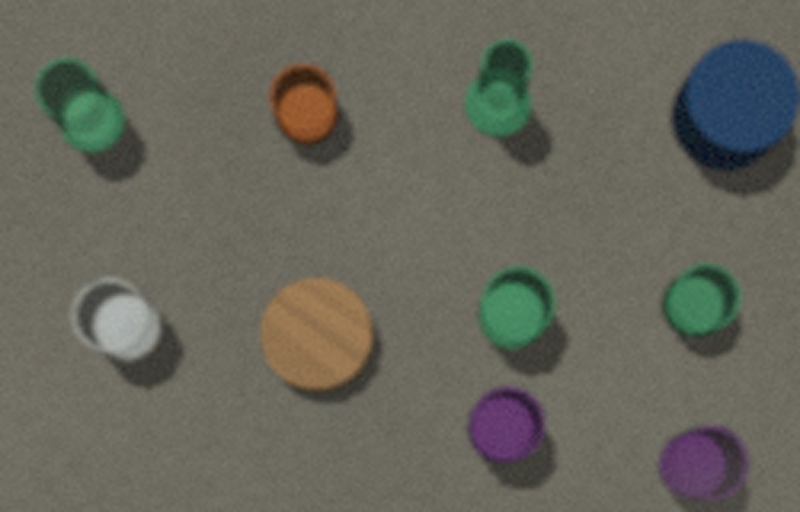

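View pics/c_scene.png

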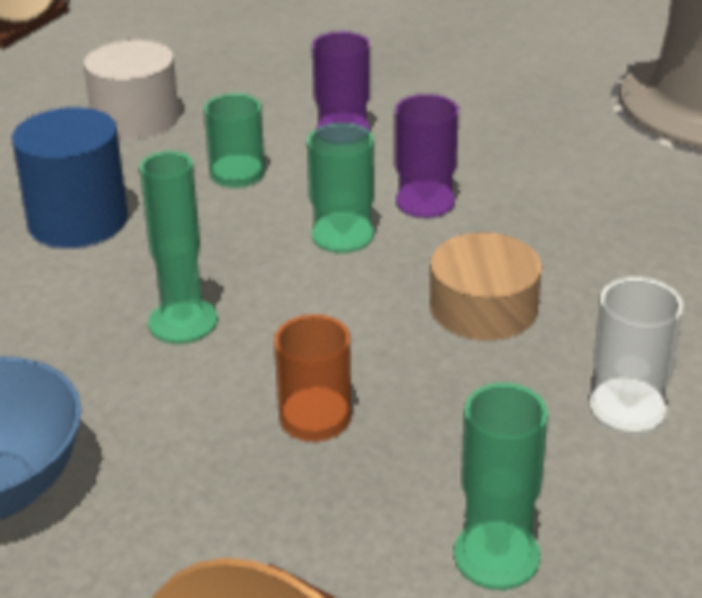

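```bash
cat > h.py <<'E'
import numpy as np,cv2
from plant import bot
def ray(p,uv,z):
    R,t=p["R"],p["t"]; d=R.T@np.array([(uv[0]-p["cx"])/p["fx"],(uv[1]-p["cy"])/p["fy"],1]); c=-R.T@t
    return (c+d*(z-c[2])/d[2])
def hull_center(p,mask,z):
    cs,_=cv2.findContours(mask,cv2.RETR_EXTERNAL,cv2.CHAIN_APPROX_NONE)
    c=max(cs,key=cv2.contourArea)
    pts=cv2.convexHull(c)[:,0,:].astype(np.float32)
    w=np.array([ray(p,q,z)[:2] for q in pts],np.float32)
    m=cv2.moments(w.reshape(-1,1,2)); a=abs(m["m00"])
    return np.array([m["m10"]/m["m00"],m["m01"]/m["m00"]]),2*np.sqrt(a/np.pi),c
E
python3 - <<'E'
from h import *
P={n:bot.camera_params(n) for n in("scene","top")}
I={n:cv2.imread(f"pics/{n}0.png") for n in P}
# bright feet / whole silhouettes
win={"top":{"tumbler":(400,234,428,266),"goblet":(340,236,372,268),"wine":(204,170,240,205),"flute":(336,166,366,202),"clear":(214,236,250,272),"amber":(276,172,304,204)},
"scene":{"tumbler":(240,203,270,245),"goblet":(280,215,312,270),"wine":(335,315,380,398),"flute":(215,225,252,304)}}
for n in win:
    for k,(a,b,c,d) in win[n].items():
        hsv=cv2.cvtColor(I[n][b:d,a:c],cv2.COLOR_BGR2HSV)
        g=((hsv[:,:,0]>60)&(hsv[:,:,0]<95)&(hsv[:,:,1]>90)) if k not in("clear","amber") else (((hsv[:,:,0]<14)&(hsv[:,:,1]>150)) if k=="amber" else (hsv[:,:,1]<25))
        V=hsv[:,:,2]; th,_=cv2.threshold(V[g].reshape(-1,1),0,255,cv2.THRESH_OTSU)
        full=np.zeros(I[n].shape[:2],np.uint8); full[b:d,a:c]=(g&(V>th))*255
        xy,dia,ct=hull_center(P[n],full,3); M=cv2.boundingRect(ct)
        print(n,k,"th",th,"bright region centre@z3",xy.round(1),"dia",round(dia,1),M)
# blocks
for n,k,w,z,f in [("top","black",(150,232,190,272),20,lambda h:h[:,:,2]<45),("top","wood",(274,240,316,280),45,lambda h:(h[:,:,1]>90)&(h[:,:,2]>100)),
  ("top","white",(458,222,502,265),70,lambda h:(h[:,:,2]>150)),("top","blue",(400,164,448,210),95,lambda h:(h[:,:,0]>95)&(h[:,:,2]>75)&(h[:,:,1]>90)),
  ("scene","black",(450,352,512,402),20,lambda h:h[:,:,2]<40),("scene","white",(195,185,238,205),70,lambda h:h[:,:,2]>160),("scene","wood",(325,258,378,300),45,lambda h:(h[:,:,1]>60)&(h[:,:,2]>150)),("scene","blue",(165,205,220,232),95,lambda h:(h[:,:,0]>100)&(h[:,:,2]>90)&(h[:,:,1]>150))]:
    a,b,c,d=w; h=cv2.cvtColor(I[n][b:d,a:c],cv2.COLOR_BGR2HSV); full=np.zeros(I[n].shape[:2],np.uint8); full[b:d,a:c]=f(h)*255
    xy,dia,ct=hull_center(P[n],full,z); print(n,k,xy.round(1),round(dia,1),cv2.boundingRect(ct))
E
```

```text
top tumbler th 100.0 bright region centre@z3 [ 467.9 -238.5] dia 45.5 (404, 240, 18, 19)
top goblet th 108.0 bright region centre@z3 [463.7 -85.5] dia 49.9 (345, 244, 20, 19)
top wine th 106.0 bright region centre@z3 [633.5 259.7] dia 47.6 (215, 184, 18, 18)
top flute th 95.0 bright region centre@z3 [637.7 -79.2] dia 47.7 (341, 180, 19, 17)
top clear th 130.0 bright region centre@z3 [460.6 233.1] dia 51.4 (224, 247, 20, 20)
top amber th 117.0 bright region centre@z3 [637.4  80.3] dia 42.8 (282, 182, 17, 16)
scene tumbler th 139.0 bright region centre@z3 [ 462.1 -244.3] dia 44.2 (247, 229, 18, 10)
scene goblet th 144.0 bright region centre@z3 [461.9 -88.5] dia 54.6 (285, 252, 23, 14)
scene wine th 144.0 bright region centre@z3 [635.8 259.7] dia 52.4 (340, 371, 32, 25)
scene flute th 141.0 bright region centre@z3 [641.5 -79.5] dia 50.9 (222, 286, 26, 15)
top black [455.8 368.1] 26.8 (173, 248, 14, 20)
top wood [447.3  73. ] 87.9 (277, 242, 35, 35)
top white [ 476.5 -398.1] 82.7 (463, 226, 33, 33)
top blue [ 622.6 -267.8] 86.1 (409, 168, 36, 34)
scene black [486.7 402.7] 93.9 (454, 355, 55, 46)
scene white [ 478.7 -401.4] 100.7 (195, 185, 38, 17)
scene wood [454.4  79.5] 97.4 (330, 259, 44, 37)
scene blue [ 628.5 -260.1] 82.5 (172, 213, 37, 19)
```

```bash
python3 - <<'E'
from h import *
p=bot.camera_params("top"); im=cv2.imread("pics/top0.png")
g=cv2.cvtColor(im,cv2.COLOR_BGR2GRAY); print(g[252,145:196:2],g[230:275:2,170])
for th in (50,58,65,70):
    f=np.zeros(g.shape,np.uint8); f[230:274,148:192]=(g[230:274,148:192]<th)*255
    xy,d,ct=hull_center(p,f,20); print(th,xy.round(1),round(d,1),cv2.boundingRect(ct))
# purples
hsv=cv2.cvtColor(im,cv2.COLOR_BGR2HSV); m=((hsv[:,:,0]>135)&(hsv[:,:,0]<165)&(hsv[:,:,1]>90)).astype(np.uint8)
n,_,s,c=cv2.connectedComponentsWithStats(m)
for i in range(1,n):
    if s[i,4]>100: print("purple",c[i],ray(p,c[i],50).round(0))
o=bot.get_obs(); print(o["tool_pos"],o["time"])
E
```

```text
[104  99 106  90  55  54  53  60  55  56  61  56  61  56  51  51  56  48
  45  48  40  49  89 107 109 109] [107 109  79  56  51  53  54  59  51  52  49  53  52  53  51  56  51  54
  52  45  94 108 111]
50 [460.2 375.7] 47.9 (166, 243, 22, 26)
58 [474.6 396.5] 86.5 (153, 236, 35, 33)
65 [475.2 396.7] 88.7 (153, 235, 36, 34)
70 [475.3 396.6] 89.9 (153, 235, 36, 34)
purple [352.80051813 287.60621762] [370. -76.  50.]
purple [410.71495327 297.3317757 ] [ 342. -222.   50.]
[161.88468264 499.04679276 226.12883103] 0.1
```

Measured positions in mm:

| Item | x | y |
|---|---|---|
| Flute | 640 | -79 |
| Wineglass | 634 | 260 |
| Goblet | 463 | -87 |
| Tumbler | 466 | -241 |
| Black block | 476 | 397 |
| Wood block | 447 | 73 |
| White block | 477 | -398 |
| Blue block | 623 | -267 |

The diameters agree with the given sizes to within mask bias. First I'll turn the jaws to lie along world y while travelling.

```bash
python3 -m inch '[[[-0.02,0.04,0,0,0,-0.02,-1],[-0.07,0.12,0,0,0,-0.05,-1],[-0.15,0.24,0,0,0,-0.1,-1],[-0.24,0.38,0,0,0,-0.15,-1],[-0.33,0.53,0,0,0,-0.21,-1],[-0.42,0.67,0,0,0,-0.27,-1],[-0.5,0.8,0,0,0,-0.32,-1],[-0.57,0.9,0,0,0,-0.36,-1],[-0.61,0.96,0,0,0,-0.39,-1],[-0.62,0.98,0,0,0,-0.4,-1]]]'; python3 -c "
from plant import bot; print(bot.get_obs()['tcp_rot'])"
```

```text
time: 1.35
tool_pos: [310.7, 320.0, 226.7]
tcp_rot: [-3.142, 0.0, 1.57]
contact_force: [-0.0, -0.3, -0.0]
grip_width: 92.0
[-3.14155961e+00  1.42273065e-04  1.57020684e+00]
```

```bash
python3 -m inch '[[[-0.08,0.07,0,0,0,0,-1],[-0.2,0.16,0,0,0,0,-1],[-0.35,0.28,0,0,0,0,-1],[-0.5,0.4,0,0,0,0,-1],[-0.62,0.5,0,0,0,0,-1],[-0.74,0.6,0,0,0,0,-1],[-0.84,0.68,0,0,0,0,-1],[-0.92,0.75,0,0,0,0,-1],[-0.98,0.8,0,0,0,0,-1],[-1,0.82,0,0,0,0,-1]]]'
python3 -m inch '[[[-0.08,0.07,0,0,0,0,-1],[-0.2,0.16,0,0,0,0,-1],[-0.35,0.28,0,0,0,0,-1],[-0.5,0.4,0,0,0,0,-1],[-0.62,0.5,0,0,0,0,-1],[-0.74,0.6,0,0,0,0,-1],[-0.84,0.68,0,0,0,0,-1],[-0.92,0.75,0,0,0,0,-1],[-0.98,0.8,0,0,0,0,-1],[-1,0.82,0,0,0,0,-1]]]'
python3 - <<'E'
from h import *
o=bot.get_obs(); im=bot.capture("wrist"); cv2.imwrite("pics/w1.png",im[:,:,::-1]); np.save("w1.npy",np.r_[o["tool_pos"],o["tcp_rot"]]); print(o["tool_pos"])
E
```

```text
time: 2.6
tool_pos: [474.5, 120.7, 226.6]
tcp_rot: [-3.141, -0.0, 1.571]
contact_force: [-0.9, 0.6, -0.3]
grip_width: 91.8
time: 3.85
tool_pos: [638.8, -80.1, 226.2]
tcp_rot: [-3.141, -0.0, 1.571]
contact_force: [-0.4, 0.3, 0.9]
grip_width: 91.8
[638.81659422 -80.05381372 226.21252873]
```

View pics/w1.png

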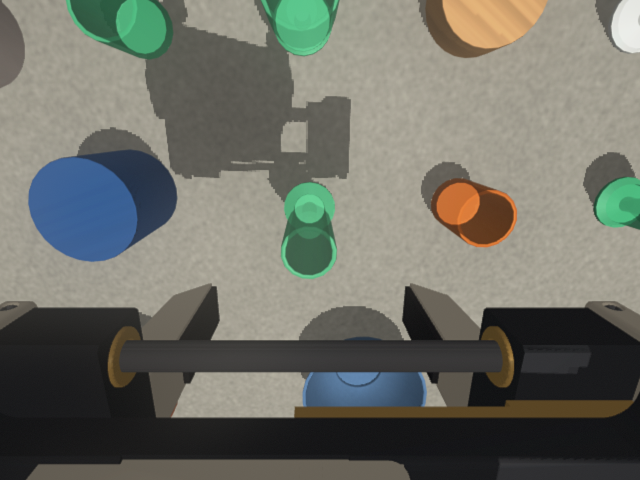

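```bash
cat >> h.py <<'E'
from scipy.spatial.transform import Rotation as Ro
def wray(st,uv,z):
    p=bot.camera_params("wrist"); T=p["T_tool_cam"]; R=Ro.from_euler("xyz",st[3:]).as_matrix()
    d=R@T[:3,:3]@np.array([(uv[0]-p["cx"])/p["fx"],(uv[1]-p["cy"])/p["fy"],1]); c=R@T[:3,3]+st[:3]
    return c+d*(z-c[2])/d[2]
E
python3 - <<'E'
from h import *
st=np.load("w1.npy")
for n,u,z in [("flute rim",(309,249),150),("rimL",(281,249),150),("rimR",(336,249),150),("foot",(309.5,205),3),("blue",(83,208),95),("amber rim",(487,218),75),("amber base",(458,202),3)]:
    print(n,wray(st,u,z).round(1))
E
```

```text
flute rim [636.5 -81.4 150. ]
rimL [ 636.5 -100.9  150. ]
rimR [636.5 -62.5 150. ]
foot [636.7 -81.4   3. ]
blue [ 619.5 -269.5   95. ]
amber rim [633.2  77.9  75. ]
amber base [633.4  80.4   3. ]
```

```bash
python3 -m inch '[[[-0.005,-0.01,0.05,0,0,0,-1],[-0.005,-0.01,0.13,0,0,0,-1],[-0.005,-0.01,0.23,0,0,0,-1],[-0.005,-0.01,0.34,0,0,0,-1],[-0.005,-0.01,0.45,0,0,0,-1],[-0.005,-0.01,0.54,0,0,0,-1],[-0.005,-0.01,0.61,0,0,0,-1],[-0.005,-0.01,0.65,0,0,0,-1],[-0.005,-0.01,0.665,0,0,0,-1],[-0.005,-0.01,0.665,0,0,0,-1]]]'
python3 -m inch '[[[0,0,0,0,0,0,-0.5],[0,0,0,0,0,0,0],[0,0,0,0,0,0,0.2],[0,0,0,0,0,0,0.4],[0,0,0,0,0,0,0.6],[0,0,0,0,0,0,0.8],[0,0,0,0,0,0,1],[0,0,0,0,0,0,1],[0,0,0,0,0,0,1],[0,0,0,0,0,0,1]]]'
```

```text
time: 5.15
tool_pos: [636.5, -79.9, 94.0]
tcp_rot: [3.141, 0.0, 1.571]
contact_force: [0.3, -0.3, 0.0]
grip_width: 91.7
time: 6.4
tool_pos: [636.3, -80.0, 93.7]
tcp_rot: [-3.142, -0.0, 1.571]
contact_force: [0.4, -0.5, -1.8]
grip_width: 39.4
```

```bash
python3 -m inch '[[[0,0,-0.02,0,0,0,1],[0,0,-0.07,0,0,0,1],[0,0,-0.15,0,0,0,1],[0,0,-0.26,0,0,0,1],[0,0,-0.38,0,0,0,1],[0,0,-0.5,0,0,0,1],[0,0,-0.61,0,0,0,1],[0,0,-0.69,0,0,0,1],[0,0,-0.73,0,0,0,1],[0,0,-0.75,0,0,0,1]]]'
python3 -m inch '[[[0.03,-0.01,0,0,0,0,1],[0.11,-0.03,0,0,0,0,1],[0.22,-0.07,0,0,0,0,1],[0.33,-0.11,0,0,0,0,1],[0.44,-0.15,0,0,0,0,1],[0.55,-0.18,0,0,0,0,1],[0.66,-0.22,0,0,0,0,1],[0.77,-0.26,0,0,0,0,1],[0.88,-0.29,0,0,0,0,1],[0.99,-0.33,0,0,0,0,1]]]'
python3 -m inch '[[[0.11,-0.04,0,0,0,0,1],[0.22,-0.08,0,0,0,0,1],[0.33,-0.11,0,0,0,0,1],[0.44,-0.15,0,0,0,0,1],[0.55,-0.18,0,0,0,0,1],[0.66,-0.22,0,0,0,0,1],[0.76,-0.26,0,0,0,0,1],[0.84,-0.28,0,0,0,0,1],[0.89,-0.3,0,0,0,0,1],[0.91,-0.31,0,0,0,0,1]]]'
python3 - <<'E'
from h import *
o=bot.get_obs(); print(o["grip_width"])
im=bot.capture("wrist"); cv2.imwrite("pics/w2.png",im[:,:,::-1]); np.save("w2.npy",np.r_[o["tool_pos"],o["tcp_rot"]]); print(o["tool_pos"])
E
```

```text
time: 7.65
tool_pos: [636.2, -79.9, 243.9]
tcp_rot: [-3.141, -0.0, 1.571]
contact_force: [0.1, -0.1, -2.2]
grip_width: 39.7
time: 8.9
tool_pos: [569.7, 119.5, 243.7]
tcp_rot: [3.142, -0.0, 1.571]
contact_force: [-0.1, -0.3, -2.4]
grip_width: 39.6
time: 10.15
tool_pos: [508.0, 300.5, 243.6]
tcp_rot: [-3.142, 0.0, 1.572]
contact_force: [-0.4, -0.7, -1.7]
grip_width: 39.5
39.513040561795236
[508.0245185  300.45605619 243.64578944]
```

View pics/w2.png

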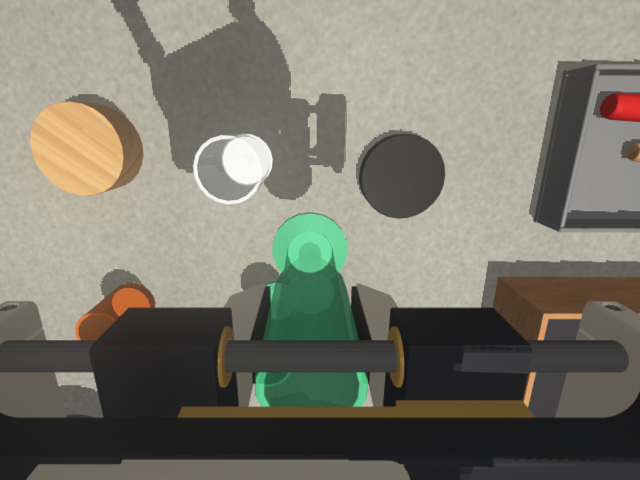

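The flute is held upright, with its foot at (310,248). The black block is at (401,174) and the wood block at about (77,148). I'll cross-check both block tops from this view.

```bash
python3 - <<'E'
from h import *
st=np.load("w2.npy"); im=cv2.imread("pics/w2.png"); h=cv2.cvtColor(im,cv2.COLOR_BGR2HSV)
print(h[174,350:450:6,2])
def cen(m,z,w):
    f=np.zeros(m.shape,np.uint8); a,b,c,d=w; f[b:d,a:c]=m[b:d,a:c]*255
    f=cv2.morphologyEx(f,cv2.MORPH_OPEN,np.ones((3,3)))
    c=max(cv2.findContours(f,0,1)[0],key=cv2.contourArea); q=cv2.convexHull(c)[:,0,:]
    W=np.array([wray(st,u,z)[:2] for u in q],np.float32); m=cv2.moments(W.reshape(-1,1,2)); 
    return np.array([m["m10"],m["m01"]])/m["m00"],2*np.sqrt(abs(m["m00"])/np.pi),W.min(0),W.max(0)
print("black",cen(h[:,:,2]<62,20,(350,120,460,225)))
print("wood",cen((h[:,:,2]>160)&(h[:,:,1]>80),45,(20,90,150,205)))
print("flute foot",wray(st,(310,248),154))
for e in [(77,147)]: print(wray(st,e,45))
E
```

```text
[184 116  64  79  78  77  76  77  75  74  74  74  72  72  70  68 183]
black (array([464.51861135, 354.9001425 ]), np.float64(7.252430954560723), array([457.84888, 352.55127], dtype=float32), array([471.39246, 357.54965], dtype=float32))
wood (array([446.23371753,  72.18967787]), np.float64(88.87826027631637), array([401.74457 ,  27.690918], dtype=float32), array([490.59964, 116.70563], dtype=float32))
flute foot [509.62316965 299.80117214 154.        ]
[443.48358155  72.91375364  45.        ]
```

```bash
python3 - <<'E'
from h import *
st=np.load("w2.npy"); im=cv2.imread("pics/w2.png"); h=cv2.cvtColor(im,cv2.COLOR_BGR2HSV)
m=(h[:,:,2]<100).astype(np.uint8); f=np.zeros_like(m); f[120:225,356:452]=m[120:225,356:452]
f=cv2.morphologyEx(f,cv2.MORPH_OPEN,np.ones((9,9)))
c=max(cv2.findContours(f,0,1)[0],key=cv2.contourArea); q=cv2.convexHull(c)[:,0,:]
W=np.array([wray(st,u,20)[:2] for u in q],np.float32); mm=cv2.moments(W.reshape(-1,1,2))
print(mm["m10"]/mm["m00"],mm["m01"]/mm["m00"],2*np.sqrt(abs(mm["m00"])/np.pi),cv2.boundingRect(q),wray(st,(402,175),20))
E
```

```text
475.1215996744716 397.0368301098067 89.94639023787634 (359, 134, 86, 84) [473.46588099 397.6255239   20.        ]
```

```bash
python3 -m inch '[[[0.02,-0.01,0,0,0,0,1],[0.07,-0.02,0,0,0,0,1],[0.14,-0.05,0,0,0,0,1],[0.22,-0.07,0.02,0,0,0,1],[0.3,-0.1,0.06,0,0,0,1],[0.37,-0.13,0.12,0,0,0,1],[0.43,-0.15,0.19,0,0,0,1],[0.47,-0.16,0.25,0,0,0,1],[0.485,-0.165,0.29,0,0,0,1],[0.485,-0.165,0.3,0,0,0,1]]]'
python3 -m inch '[[[0,0,0.01,0,0,0,1],[0,0,0.04,0,0,0,1],[0,0,0.09,0,0,0,1],[0,0,0.15,0,0,0,1],[0,0,0.2,0,0,0,1],[0,0,0.25,0,0,0,1],[0,0,0.29,0,0,0,1],[0,0,0.31,0,0,0,1],[0,0,0.32,0,0,0,1],[0,0,0.325,0,0,0,1]]]'
```

```text
time: 11.45
tool_pos: [475.0, 396.8, 183.0]
tcp_rot: [-3.141, 0.001, 1.571]
contact_force: [-0.2, -0.2, -1.3]
grip_width: 39.8
time: 12.7
tool_pos: [475.3, 397.1, 118.9]
tcp_rot: [3.141, -0.0, 1.571]
contact_force: [0.4, 0.5, -2.4]
grip_width: 39.7
```

```bash
python3 -m inch '[[[0,0,0.003,0,0,0,1],[0,0,0.006,0,0,0,1],[0,0,0.009,0,0,0,1],[0,0,0.012,0,0,0,1],[0,0,0.015,0,0,0,1],[0,0,0.018,0,0,0,1],[0,0,0.021,0,0,0,1],[0,0,0.024,0,0,0,1],[0,0,0.026,0,0,0,1],[0,0,0.026,0,0,0,1]]]'
```

```text
time: 13.95
tool_pos: [475.2, 397.0, 113.6]
tcp_rot: [3.141, -0.0, 1.571]
contact_force: [0.9, 0.2, -1.1]
grip_width: 39.5
```

```bash
python3 -m inch '[[[0,0,0.002,0,0,0,1],[0,0,0.004,0,0,0,1],[0,0,0.004,0,0,0,1],[0,0,0.004,0,0,0,0.5],[0,0,0.004,0,0,0,0.2],[0,0,0.004,0,0,0,-0.2],[0,0,0.004,0,0,0,-0.6],[0,0,0.004,0,0,0,-1],[0,0,0.004,0,0,0,-1],[0,0,0.004,0,0,0,-1]]]'
python3 -m inch '[[[0,0,-0.02,0,0,0,-1],[0,0,-0.06,0,0,0,-1],[0,0,-0.12,0,0,0,-1],[0,0,-0.2,0,0,0,-1],[0,0,-0.29,0,0,0,-1],[0,0,-0.38,0,0,0,-1],[0,0,-0.46,0,0,0,-1],[0,0,-0.52,0,0,0,-1],[0,0,-0.56,0,0,0,-1],[0,0,-0.57,0,0,0,-1]]]'
```

```text
time: 15.2
tool_pos: [475.1, 397.0, 112.7]
tcp_rot: [-3.142, -0.0, 1.571]
contact_force: [0.2, 0.1, 0.2]
grip_width: 85.2
time: 16.45
tool_pos: [475.2, 397.0, 227.1]
tcp_rot: [3.141, -0.0, 1.571]
contact_force: [-1.1, 0.4, -0.4]
grip_width: 91.7
```

```bash
python3 -m inch '[[[-0.02,0.03,0,0,0,0,-1],[-0.08,0.1,0,0,0,0,-1],[-0.17,0.2,0,0,0,0,-1],[-0.27,0.31,0,0,0,0,-1],[-0.37,0.43,0,0,0,0,-1],[-0.47,0.55,0,0,0,0,-1],[-0.56,0.66,0,0,0,0,-1],[-0.63,0.74,0,0,0,0,-1],[-0.67,0.78,0,0,0,0,-1],[-0.685,0.79,0,0,0,0,-1]]]'
python3 - <<'E'
from h import *
o=bot.get_obs(); im=bot.capture("wrist"); cv2.imwrite("pics/w3.png",im[:,:,::-1]); np.save("w3.npy",np.r_[o["tool_pos"],o["tcp_rot"]]); print(o["tool_pos"])
E
```

```text
time: 17.7
tool_pos: [633.4, 259.6, 226.4]
tcp_rot: [-3.141, -0.0, 1.571]
contact_force: [-0.5, -0.5, 0.1]
grip_width: 91.8
[633.44115237 259.58374361 226.41726439]
```

View pics/w3.png

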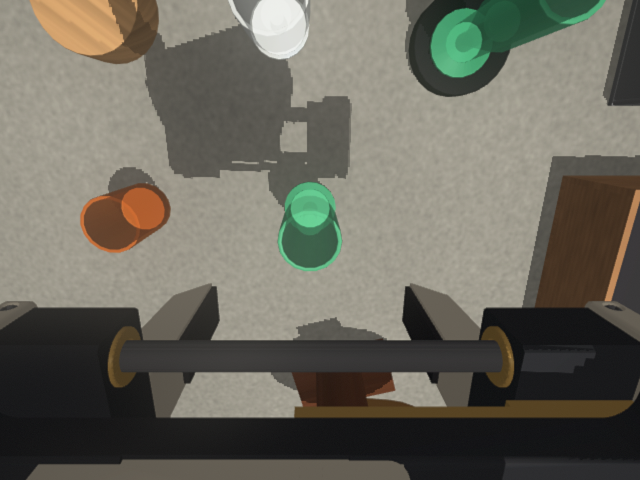

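The flute stands centred on the black block, with its foot at (460,42). The wineglass rim is at (310,240) and its foot at (310,206).

```bash
python3 - <<'E'
from h import *
st=np.load("w3.npy")
for n,u,z in [("rim",(310,239),125),("L",(278,239),125),("R",(342,239),125),("foot",(310,206),3),("flute foot",(460,42),23)]: print(n,wray(st,u,z).round(1))
E
```

```text
rim [631.7 258.9 125. ]
L [631.7 234.4 125. ]
R [631.7 283.5 125. ]
foot [632.4 258.8   3. ]
flute foot [476.7 394.8  23. ]
```

```bash
python3 -m inch '[[[-0.003,-0.005,0.05,0,0,0,-1],[-0.003,-0.005,0.14,0,0,0,-1],[-0.003,-0.005,0.26,0,0,0,-1],[-0.003,-0.005,0.39,0,0,0,-1],[-0.003,-0.005,0.51,0,0,0,-1],[-0.003,-0.005,0.61,0,0,0,-1],[-0.003,-0.005,0.69,0,0,0,-1],[-0.003,-0.005,0.73,0,0,0,-1],[-0.003,-0.005,0.745,0,0,0,-1],[-0.003,-0.005,0.745,0,0,0,-1]]]'
python3 -m inch '[[[0,0,0,0,0,0,-0.5],[0,0,0,0,0,0,0],[0,0,0,0,0,0,0.2],[0,0,0,0,0,0,0.4],[0,0,0,0,0,0,0.6],[0,0,0,0,0,0,0.8],[0,0,0,0,0,0,1],[0,0,0,0,0,0,1],[0,0,0,0,0,0,1],[0,0,0,0,0,0,1]]]'
python3 -m inch '[[[0,0,-0.02,0,0,0,1],[0,0,-0.07,0,0,0,1],[0,0,-0.15,0,0,0,1],[0,0,-0.26,0,0,0,1],[0,0,-0.38,0,0,0,1],[0,0,-0.5,0,0,0,1],[0,0,-0.61,0,0,0,1],[0,0,-0.69,0,0,0,1],[0,0,-0.73,0,0,0,1],[0,0,-0.75,0,0,0,1]]]'
```

```text
time: 19.0
tool_pos: [632.4, 259.6, 78.2]
tcp_rot: [3.141, -0.0, 1.571]
contact_force: [-0.6, -0.2, 0.2]
grip_width: 91.5
time: 20.25
tool_pos: [632.2, 259.5, 77.7]
tcp_rot: [3.142, -0.0, 1.571]
contact_force: [0.5, -0.6, -0.1]
grip_width: 50.1
time: 21.5
tool_pos: [632.1, 259.4, 227.9]
tcp_rot: [-3.141, -0.0, 1.571]
contact_force: [-0.3, 0.3, -1.8]
grip_width: 50.2
```

```bash
python3 -m inch '[[[-0.03,-0.03,0,0,0,0,1],[-0.1,-0.1,0,0,0,0,1],[-0.21,-0.21,0,0,0,0,1],[-0.34,-0.34,0,0,0,0,1],[-0.48,-0.48,0,0,0,0,1],[-0.62,-0.62,0,0,0,0,1],[-0.75,-0.75,0,0,0,0,1],[-0.86,-0.855,0,0,0,0,1],[-0.92,-0.915,0,0,0,0,1],[-0.935,-0.93,0,0,0,0,1]]]'
python3 -m inch '[[[0,0,0.02,0,0,0,1],[0,0,0.06,0,0,0,1],[0,0,0.12,0,0,0,1],[0,0,0.2,0,0,0,1],[0,0,0.28,0,0,0,1],[0,0,0.36,0,0,0,1],[0,0,0.42,0,0,0,1],[0,0,0.47,0,0,0,1],[0,0,0.495,0,0,0,1],[0,0,0.5,0,0,0,1]]]'
```

```text
time: 22.75
tool_pos: [445.8, 72.0, 227.7]
tcp_rot: [3.142, -0.0, 1.57]
contact_force: [0.8, -0.0, -1.3]
grip_width: 50.1
time: 24.0
tool_pos: [446.3, 72.4, 127.6]
tcp_rot: [-3.141, -0.0, 1.571]
contact_force: [-0.6, -0.7, -2.0]
grip_width: 50.3
```

Down 5 mm slowly, then release and rise.

```bash
python3 -m inch '[[[0,0,0.003,0,0,0,1],[0,0,0.006,0,0,0,1],[0,0,0.009,0,0,0,1],[0,0,0.012,0,0,0,1],[0,0,0.015,0,0,0,1],[0,0,0.018,0,0,0,1],[0,0,0.021,0,0,0,1],[0,0,0.023,0,0,0,1],[0,0,0.026,0,0,0,1],[0,0,0.026,0,0,0,1]]]'
python3 -m inch '[[[0,0,0.002,0,0,0,1],[0,0,0.003,0,0,0,1],[0,0,0.003,0,0,0,1],[0,0,0.003,0,0,0,0.5],[0,0,0.003,0,0,0,0.2],[0,0,0.003,0,0,0,-0.2],[0,0,0.003,0,0,0,-0.6],[0,0,0.003,0,0,0,-1],[0,0,0.003,0,0,0,-1],[0,0,0.003,0,0,0,-1]]]'
python3 -m inch '[[[0,0,-0.02,0,0,0,-1],[0,0,-0.06,0,0,0,-1],[0,0,-0.12,0,0,0,-1],[0,0,-0.2,0,0,0,-1],[0,0,-0.29,0,0,0,-1],[0,0,-0.38,0,0,0,-1],[0,0,-0.46,0,0,0,-1],[0,0,-0.5,0,0,0,-1],[0,0,-0.52,0,0,0,-1],[0,0,-0.53,0,0,0,-1]]]'
```

```text
time: 25.25
tool_pos: [446.4, 72.4, 122.7]
tcp_rot: [3.141, -0.0, 1.571]
contact_force: [-0.0, -0.1, 0.5]
grip_width: 50.2
time: 26.5
tool_pos: [446.3, 72.4, 121.9]
tcp_rot: [-3.142, -0.0, 1.571]
contact_force: [-0.2, 0.8, 0.4]
grip_width: 89.6
time: 27.75
tool_pos: [446.1, 72.4, 227.8]
tcp_rot: [-3.141, -0.0, 1.571]
contact_force: [0.1, -0.0, 0.0]
grip_width: 92.1
```

```bash
python3 -m inch '[[[-0.03,0,0,0,0,0,-1],[-0.09,0.01,0,0,0,0,-1],[-0.18,0.02,0,0,0,0,-1],[-0.29,0.03,0,0,0,0,-1],[-0.41,0.04,0,0,0,0,-1],[-0.53,0.05,0,0,0,0,-1],[-0.64,0.06,0,0,0,0,-1],[-0.73,0.07,0,0,0,0,-1],[-0.78,0.08,0,0,0,0,-1],[-0.8,0.08,0,0,0,0,-1]]]'
python3 - <<'E'
from h import *
o=bot.get_obs(); im=bot.capture("wrist"); cv2.imwrite("pics/w4.png",im[:,:,::-1]); np.save("w4.npy",np.r_[o["tool_pos"],o["tcp_rot"]]); print(o["tool_pos"])
E
```

```text
time: 29.0
tool_pos: [462.4, -88.1, 227.8]
tcp_rot: [-3.141, -0.0, 1.571]
contact_force: [0.3, -0.6, -0.3]
grip_width: 91.6
[462.39661396 -88.09487078 227.78594993]
```

View pics/w4.png

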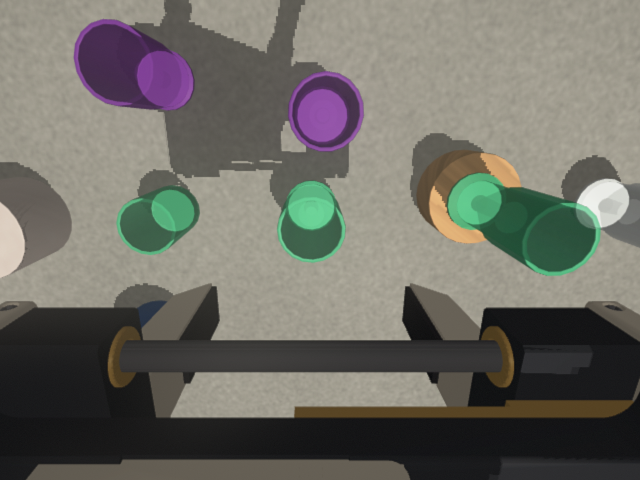

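The wineglass stands on the wood block, its foot at (475,203). The goblet rim is at (311,228) and its base at (311,205). The tumbler base is at (174,210), and both purple look-alikes are behind, clear of the jaws.

```bash
python3 - <<'E'
from h import *
st=np.load("w4.npy")
for n,u,z in [("rim",(311,227),100),("L",(278,227),100),("R",(345,227),100),("foot",(311,206),3),("tumb rim",(153,223),75),("tumb base",(174,211),3),("wine foot",(475,202),48),("wood",(469,197),45)]: print(n,wray(st,u,z).round(1))
E
```

```text
rim [458.6 -87.9 100. ]
L [ 458.6 -115.5  100. ]
R [458.6 -59.5 100. ]
foot [461.8 -87.8   3. ]
tumb rim [ 461.8 -230.9   75. ]
tumb base [ 467.4 -238.9    3. ]
wine foot [448.1  70.5  48. ]
wood [443.8  65.4  45. ]
```

```bash
python3 -m inch '[[[0,-0.008,0.05,0,0,0,-1],[0,-0.008,0.15,0,0,0,-1],[0,-0.008,0.29,0,0,0,-1],[0,-0.008,0.44,0,0,0,-1],[0,-0.008,0.58,0,0,0,-1],[0,-0.008,0.7,0,0,0,-1],[0,-0.008,0.79,0,0,0,-1],[0,-0.008,0.84,0,0,0,-1],[0,-0.008,0.865,0,0,0,-1],[0,-0.008,0.865,0,0,0,-1]]]'
python3 -m inch '[[[0,0,0,0,0,0,-0.5],[0,0,0,0,0,0,0],[0,0,0,0,0,0,0.2],[0,0,0,0,0,0,0.4],[0,0,0,0,0,0,0.6],[0,0,0,0,0,0,0.8],[0,0,0,0,0,0,1],[0,0,0,0,0,0,1],[0,0,0,0,0,0,1],[0,0,0,0,0,0,1]]]'
python3 -m inch '[[[0,0,-0.02,0,0,0,1],[0,0,-0.07,0,0,0,1],[0,0,-0.15,0,0,0,1],[0,0,-0.26,0,0,0,1],[0,0,-0.38,0,0,0,1],[0,0,-0.5,0,0,0,1],[0,0,-0.61,0,0,0,1],[0,0,-0.69,0,0,0,1],[0,0,-0.73,0,0,0,1],[0,0,-0.75,0,0,0,1]]]'
```

```text
time: 30.3
tool_pos: [460.8, -87.5, 54.9]
tcp_rot: [3.142, -0.0, 1.571]
contact_force: [0.5, -0.8, -0.9]
grip_width: 91.3
time: 31.55
tool_pos: [460.8, -87.6, 55.0]
tcp_rot: [3.141, -0.0, 1.571]
contact_force: [-1.0, 0.3, 3.8]
grip_width: 56.5
time: 32.8
tool_pos: [460.6, -87.6, 205.2]
tcp_rot: [3.141, -0.0, 1.571]
contact_force: [-0.1, -0.1, -2.8]
grip_width: 56.5
```

The opening reads 56.5 mm, less than the 58 mm bowl. I'll look before carrying on.

```bash
python3 - <<'E'
from h import *
o=bot.get_obs(); im=bot.capture("wrist"); cv2.imwrite("pics/w5.png",im[:,:,::-1]); np.save("w5.npy",np.r_[o["tool_pos"],o["tcp_rot"]]); print(o["tool_pos"])
im=bot.capture("scene")[:,:,::-1]; cv2.imwrite("pics/s5.png",cv2.resize(im[100:340,160:480],(800,600)))
E
```

```text
[460.62346984 -87.56618448 205.19233749]
```

View pics/w5.png

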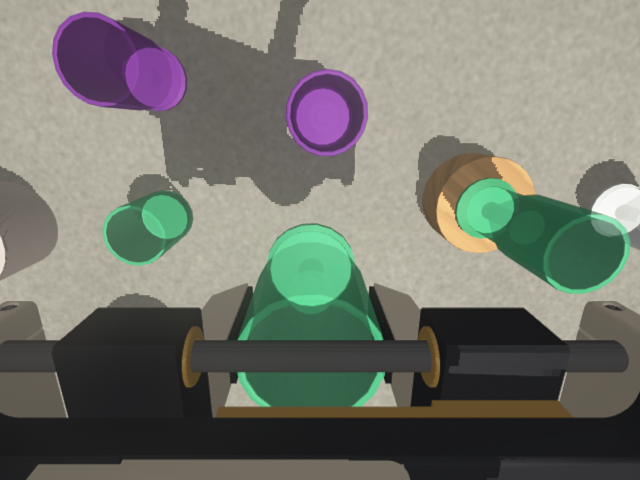

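View pics/s5.png

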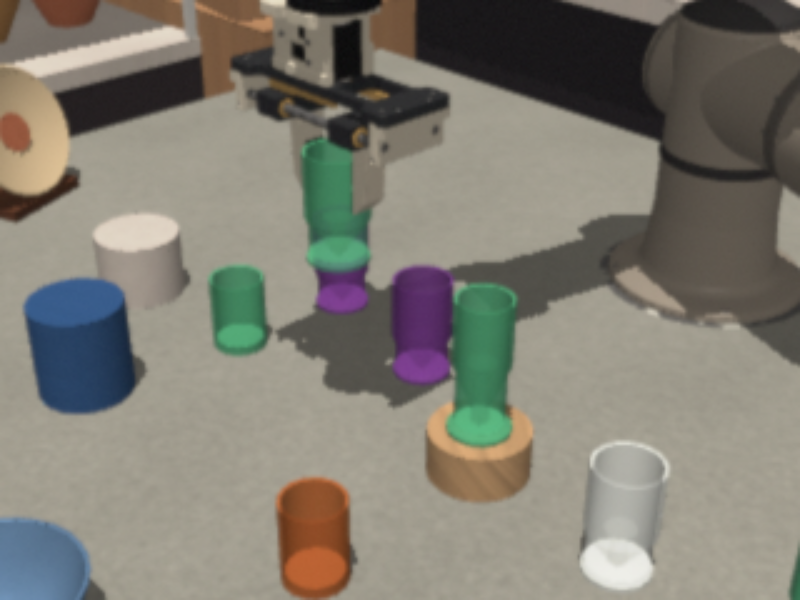

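```bash
python3 - <<'E'
from h import *
st=np.load("w5.npy")
for n,u,z in [("foot base",(311,270),152),("footL",(271,268),152),("footR",(351,268),152),("rimL",(238,345),250),("rimR",(384,345),250),("tumb rim",(142,230),75),("tumb base",(164,216),3)]: print(n,wray(st,u,z).round(1))
E
```

```text
foot base [464.6 -87.5 152. ]
footL [ 463.2 -113.2  152. ]
footR [463.2 -61.9 152. ]
rimL [ 453.9 -114.7  250. ]
rimR [453.8 -60.6 250. ]
tumb rim [ 460.2 -230.2   75. ]
tumb base [ 465.8 -240.6    3. ]
```

```bash
python3 - <<'E'
from h import *
p=bot.camera_params("scene"); s=cv2.imread("pics/s5.png")
a=np.linspace(0,2*np.pi,40)
def pj(X): c=p["R"]@X+p["t"]; return np.array([p["fx"]*c[0]/c[2]+p["cx"],p["fy"]*c[1]/c[2]+p["cy"]])
def draw(cx,cy,r,z,col):
    q=np.array([(pj(np.array([cx+r*np.cos(t),cy+r*np.sin(t),z]))-[160,100])*2.5 for t in a]).astype(np.int32)
    cv2.polylines(s,[q],True,col,1)
draw(460.6,-87.6,28,150,(0,0,255)); draw(460.6,-87.6,29,250,(0,0,255))
draw(466,-240,27,0,(255,0,0)); draw(466,-240,27,75,(255,0,0))
draw(446.4,72.4,28,45,(255,0,255)); draw(446.4,72.4,25,170,(255,0,255))
cv2.imwrite("pics/ov5.png",cv2.resize(s[80:480,180:560],(760,800))[:600])
p=bot.camera_params("wrist"); st=np.load("w5.npy"); T=p["T_tool_cam"]; R=Ro.from_euler("xyz",st[3:]).as_matrix()
w=cv2.imread("pics/w5.png")
for r,z in((28,150.2),(29,250.2),(29,190.2)):
    q=[]
    for t in a:
        X=np.array([460.6+r*np.cos(t),-87.6+r*np.sin(t),z]); c=T[:3,:3].T@(R.T@(X-st[:3])-T[:3,3]); q.append([p["fx"]*c[0]/c[2]+p["cx"],p["fy"]*c[1]/c[2]+p["cy"]])
    cv2.polylines(w,[np.array(q).astype(np.int32)],True,(0,0,255),1)
cv2.imwrite("pics/ovw5.png",cv2.resize(w[190:430,190:440],None,fx=2.4,fy=2.4))
E
```

```text
(no output)
```

View pics/ov5.png

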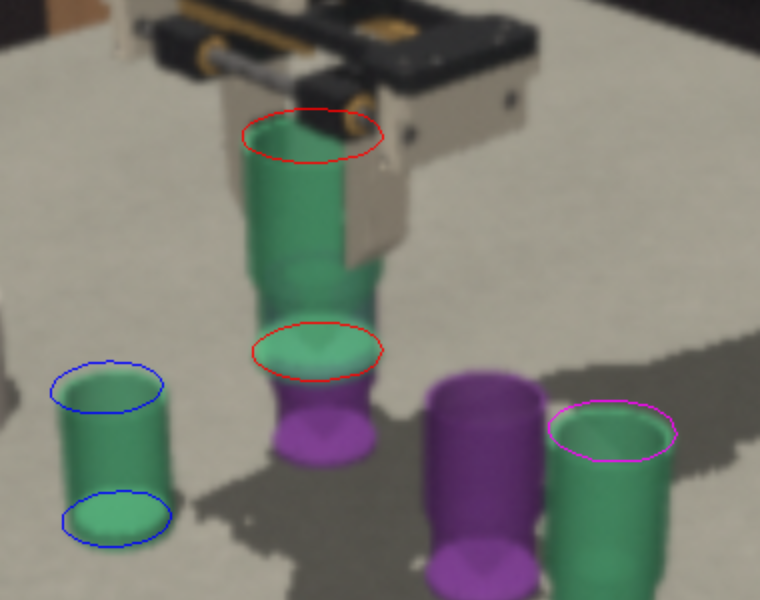

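View pics/ovw5.png

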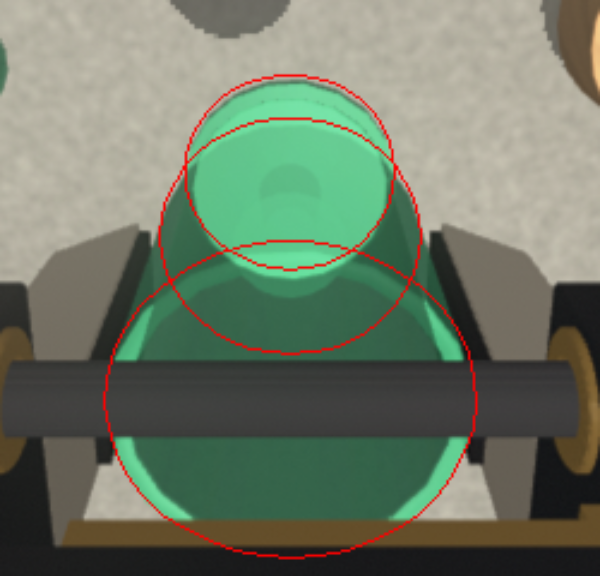

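The goblet hangs upright and its foot is where predicted (311,268), so I'll carry it toward the white block and check the block on the way.

```bash
python3 -m inch '[[[-0.03,0,0,0,0,0,1],[-0.1,0,0,0,0,0,1],[-0.2,0,0,0,0,0,1],[-0.32,0.01,0,0,0,0,1],[-0.45,0.02,0,0,0,0,1],[-0.58,0.02,0,0,0,0,1],[-0.7,0.03,0,0,0,0,1],[-0.8,0.03,0,0,0,0,1],[-0.87,0.04,0,0,0,0,1],[-0.9,0.04,0,0,0,0,1]]]'
python3 - <<'E'
from h import *
o=bot.get_obs(); im=bot.capture("wrist"); cv2.imwrite("pics/w6.png",im[:,:,::-1]); np.save("w6.npy",np.r_[o["tool_pos"],o["tcp_rot"]]); print(o["tool_pos"])
E
```

```text
time: 34.15
tool_pos: [468.9, -268.3, 204.8]
tcp_rot: [-3.142, -0.0, 1.571]
contact_force: [-0.0, -0.4, -2.1]
grip_width: 56.6
[ 468.87073434 -268.30871823  204.75217718]
```

View pics/w6.png

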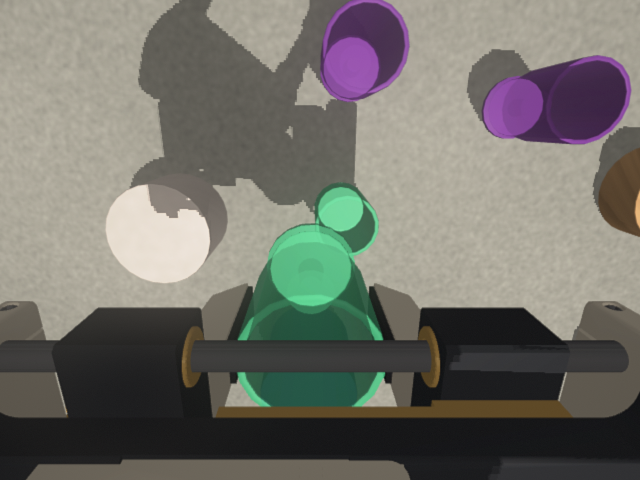

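The white top is centred near (158,232), spanning 106 to 210.

```bash
python3 - <<'E'
from h import *
st=np.load("w6.npy")
for n,u,z in [("white",(158,233),70),("L",(106,233),70),("R",(210,233),70),("T",(158,184),70),("B",(158,283),70),("tumb base",(341,209),3)]: print(n,wray(st,u,z).round(1))
E
```

```text
white [ 472.4 -399.8   70. ]
L [ 472.3 -444.5   70. ]
R [ 472.4 -355.    70. ]
T [ 430.2 -394.2   70. ]
B [ 519.3 -405.9   70. ]
tumb base [ 466.4 -237.     3. ]
```

```bash
python3 -m inch '[[[-0.03,0,0,0,0,0,1],[-0.09,0,0,0,0,0,1],[-0.17,0.01,0,0,0,0,1],[-0.26,0.01,0,0,0,0,1],[-0.36,0.02,0,0,0,0,1],[-0.46,0.02,0,0,0,0,1],[-0.55,0.03,0,0,0,0,1],[-0.62,0.03,0,0,0,0,1],[-0.655,0.03,0,0,0,0,1],[-0.655,0.03,0,0,0,0,1]]]'
python3 -m inch '[[[0,0,0.01,0,0,0,1],[0,0,0.04,0,0,0,1],[0,0,0.09,0,0,0,1],[0,0,0.15,0,0,0,1],[0,0,0.21,0,0,0,1],[0,0,0.27,0,0,0,1],[0,0,0.32,0,0,0,1],[0,0,0.35,0,0,0,1],[0,0,0.37,0,0,0,1],[0,0,0.37,0,0,0,1]]]'
```

```text
time: 35.45
tool_pos: [474.7, -398.9, 204.7]
tcp_rot: [-3.141, -0.0, 1.571]
contact_force: [0.7, -0.6, -2.5]
grip_width: 56.6
time: 36.7
tool_pos: [474.8, -398.6, 130.8]
tcp_rot: [-3.142, -0.0, 1.571]
contact_force: [-0.2, 1.1, -2.0]
grip_width: 56.8
```

```bash
python3 -m inch '[[[0,0,0.004,0,0,0,1],[0,0,0.008,0,0,0,1],[0,0,0.012,0,0,0,1],[0,0,0.016,0,0,0,1],[0,0,0.019,0,0,0,1],[0,0,0.022,0,0,0,1],[0,0,0.024,0,0,0,1],[0,0,0.026,0,0,0,1],[0,0,0.028,0,0,0,1],[0,0,0.028,0,0,0,1]]]'
```

```text
time: 37.95
tool_pos: [474.8, -398.6, 125.2]
tcp_rot: [-3.142, -0.0, 1.571]
contact_force: [0.2, -0.1, -1.5]
grip_width: 56.8
```

```bash
python3 -m inch '[[[0,0,0.001,0,0,0,1],[0,0,0.002,0,0,0,1],[0,0,0.003,0,0,0,1],[0,0,0.004,0,0,0,1],[0,0,0.005,0,0,0,1],[0,0,0.005,0,0,0,1],[0,0,0.005,0,0,0,1],[0,0,0.005,0,0,0,1],[0,0,0.005,0,0,0,1],[0,0,0.005,0,0,0,1]]]'
```

```text
time: 39.2
tool_pos: [474.9, -398.6, 125.0]
tcp_rot: [3.141, 0.0, 1.571]
contact_force: [-2.8, 1.9, 5.4]
grip_width: 56.6
```

Contact felt (+5 N), so I'll release, rise, and move over the tumbler.

```bash
python3 -m inch '[[[0,0,-0.002,0,0,0,1],[0,0,-0.002,0,0,0,0.6],[0,0,-0.002,0,0,0,0.3],[0,0,-0.002,0,0,0,0],[0,0,-0.002,0,0,0,-0.3],[0,0,-0.002,0,0,0,-0.6],[0,0,-0.002,0,0,0,-1],[0,0,-0.002,0,0,0,-1],[0,0,-0.002,0,0,0,-1],[0,0,-0.002,0,0,0,-1]]]'
python3 -m inch '[[[0,0,-0.02,0,0,0,-1],[0,0,-0.06,0,0,0,-1],[0,0,-0.12,0,0,0,-1],[0,0,-0.2,0,0,0,-1],[0,0,-0.29,0,0,0,-1],[0,0,-0.38,0,0,0,-1],[0,0,-0.45,0,0,0,-1],[0,0,-0.48,0,0,0,-1],[0,0,-0.5,0,0,0,-1],[0,0,-0.5,0,0,0,-1]]]'
python3 -m inch '[[[0.03,0,0,0,0,0,-1],[0.09,0,0,0,0,0,-1],[0.18,-0.01,0,0,0,0,-1],[0.29,-0.01,0,0,0,0,-1],[0.41,-0.02,0,0,0,0,-1],[0.53,-0.03,0,0,0,0,-1],[0.64,-0.03,0,0,0,0,-1],[0.73,-0.04,0,0,0,0,-1],[0.78,-0.04,0,0,0,0,-1],[0.8,-0.04,0,0,0,0,-1]]]'
python3 - <<'E'
from h import *
o=bot.get_obs(); im=bot.capture("wrist"); cv2.imwrite("pics/w7.png",im[:,:,::-1]); np.save("w7.npy",np.r_[o["tool_pos"],o["tcp_rot"]]); print(o["tool_pos"])
E
```

```text
time: 40.45
tool_pos: [474.9, -398.6, 124.7]
tcp_rot: [3.142, -0.0, 1.571]
contact_force: [-0.1, -0.0, -0.1]
grip_width: 91.8
time: 41.7
tool_pos: [474.8, -398.5, 224.5]
tcp_rot: [-3.141, -0.0, 1.571]
contact_force: [-0.1, -0.3, 1.0]
grip_width: 91.4
time: 42.95
tool_pos: [466.9, -238.2, 224.8]
tcp_rot: [3.141, 0.0, 1.572]
contact_force: [-0.3, 0.2, -0.1]
grip_width: 92.4
[ 466.94254877 -238.18717431  224.78634555]
```

View pics/w7.png

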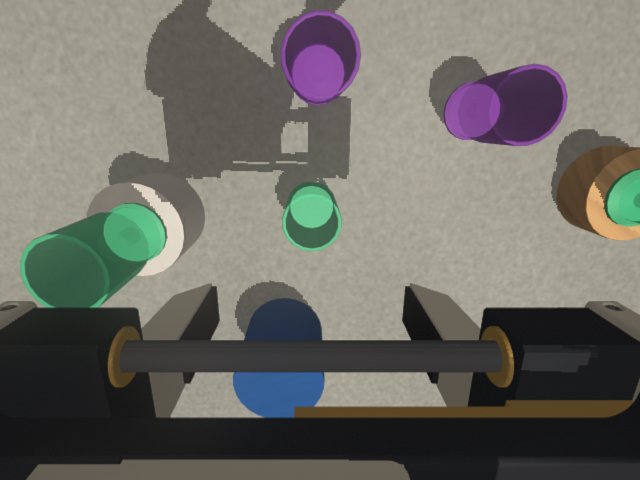

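The goblet stands on the white block, its foot at (135,232). The tumbler rim is at (312,219) and its base at (312,206).

```bash
python3 - <<'E'
from h import *
st=np.load("w7.npy")
for n,u,z in [("rim",(312,219),75),("L",(283,219),75),("R",(341,219),75),("base",(312,207),3),("goblet foot",(135,232),73),("white",(136,230),70)]: print(n,wray(st,u,z).round(1))
E
```

```text
rim [ 461.9 -237.2   75. ]
L [ 461.9 -263.1   75. ]
R [ 461.9 -211.3   75. ]
base [ 466.9 -236.9    3. ]
goblet foot [ 474.8 -398.1   73. ]
white [ 473.7 -398.5   70. ]
```

```bash
python3 -m inch '[[[0.005,-0.012,0.05,0,0,0,-1],[0.005,-0.012,0.16,0,0,0,-1],[0.005,-0.012,0.31,0,0,0,-1],[0.005,-0.012,0.48,0,0,0,-1],[0.005,-0.012,0.64,0,0,0,-1],[0.005,-0.012,0.78,0,0,0,-1],[0.005,-0.012,0.88,0,0,0,-1],[0.005,-0.012,0.95,0,0,0,-1],[0.005,-0.012,0.98,0,0,0,-1],[0.005,-0.012,0.98,0,0,0,-1]]]'
python3 -m inch '[[[0,0,0,0,0,0,-0.5],[0,0,0,0,0,0,0],[0,0,0,0,0,0,0.2],[0,0,0,0,0,0,0.4],[0,0,0,0,0,0,0.6],[0,0,0,0,0,0,0.8],[0,0,0,0,0,0,1],[0,0,0,0,0,0,1],[0,0,0,0,0,0,1],[0,0,0,0,0,0,1]]]'
python3 -m inch '[[[0,0,-0.02,0,0,0,1],[0,0,-0.08,0,0,0,1],[0,0,-0.18,0,0,0,1],[0,0,-0.31,0,0,0,1],[0,0,-0.45,0,0,0,1],[0,0,-0.59,0,0,0,1],[0,0,-0.72,0,0,0,1],[0,0,-0.82,0,0,0,1],[0,0,-0.88,0,0,0,1],[0,0,-0.9,0,0,0,1]]]'
```

```text
time: 44.25
tool_pos: [464.4, -237.7, 28.6]
tcp_rot: [-3.142, -0.0, 1.571]
contact_force: [-0.3, -0.4, -0.0]
grip_width: 92.3
time: 45.5
tool_pos: [464.5, -237.6, 28.8]
tcp_rot: [3.141, 0.0, 1.571]
contact_force: [-0.4, 1.4, 4.9]
grip_width: 54.0
time: 46.75
tool_pos: [464.4, -237.6, 209.3]
tcp_rot: [3.141, 0.0, 1.571]
contact_force: [-0.5, 0.2, -1.5]
grip_width: 54.2
```

```bash
python3 -m inch '[[[0,0.03,0,0,0,0,1],[-0.02,0.09,0,0,0,0,1],[-0.04,0.18,0,0,0,0,1],[-0.06,0.29,0,0,0,0,1],[-0.08,0.41,0,0,0,0,1],[-0.1,0.53,0,0,0,0,1],[-0.12,0.64,0,0,0,0,1],[-0.14,0.72,0,0,0,0,1],[-0.15,0.77,0,0,0,0,1],[-0.155,0.785,0,0,0,0,1]]]'
python3 - <<'E'
from h import *
o=bot.get_obs(); im=bot.capture("wrist"); cv2.imwrite("pics/w8.png",im[:,:,::-1]); np.save("w8.npy",np.r_[o["tool_pos"],o["tcp_rot"]]); print(o["tool_pos"])
E
```

```text
time: 48.0
tool_pos: [621.8, -268.5, 207.7]
tcp_rot: [-3.141, -0.001, 1.571]
contact_force: [0.7, -0.4, -1.2]
grip_width: 54.0
[ 621.82326536 -268.50763343  207.71908143]
```

View pics/w8.png

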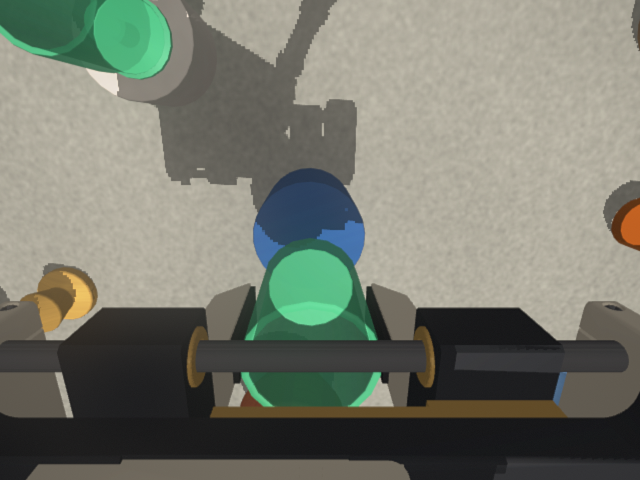

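```bash
python3 - <<'E'
from h import *
st=np.load("w8.npy")
for n,u,z in [("blue",(309.5,233),95),("L",(253,233),95),("R",(366,233),95),("base",(311,283),181),("baseL",(268,283),181),("baseR",(353,283),181)]: print(n,wray(st,u,z).round(1))
E
```

```text
blue [ 618.6 -269.5   95. ]
L [ 618.7 -314.5   95. ]
R [ 618.6 -224.6   95. ]
base [ 622.7 -268.5  181. ]
baseL [ 622.8 -292.9  181. ]
baseR [ 622.7 -244.6  181. ]
```

```bash
python3 -m inch '[[[-0.003,-0.008,0.01,0,0,0,1],[-0.003,-0.008,0.04,0,0,0,1],[-0.003,-0.008,0.09,0,0,0,1],[-0.003,-0.008,0.15,0,0,0,1],[-0.003,-0.008,0.22,0,0,0,1],[-0.003,-0.008,0.28,0,0,0,1],[-0.003,-0.008,0.33,0,0,0,1],[-0.003,-0.008,0.37,0,0,0,1],[-0.003,-0.008,0.385,0,0,0,1],[-0.003,-0.008,0.385,0,0,0,1]]]'
```

```text
time: 49.3
tool_pos: [619.9, -269.2, 131.7]
tcp_rot: [3.141, -0.0, 1.571]
contact_force: [0.5, -0.0, -0.8]
grip_width: 54.1
```

7.9 mm to go; slowly.

```bash
python3 -m inch '[[[0,0,0.004,0,0,0,1],[0,0,0.008,0,0,0,1],[0,0,0.013,0,0,0,1],[0,0,0.018,0,0,0,1],[0,0,0.023,0,0,0,1],[0,0,0.027,0,0,0,1],[0,0,0.031,0,0,0,1],[0,0,0.034,0,0,0,1],[0,0,0.036,0,0,0,1],[0,0,0.036,0,0,0,1]]]'
python3 -m inch '[[[0,0,0.001,0,0,0,1],[0,0,0.002,0,0,0,1],[0,0,0.003,0,0,0,1],[0,0,0.004,0,0,0,1],[0,0,0.005,0,0,0,1],[0,0,0.005,0,0,0,1],[0,0,0.005,0,0,0,1],[0,0,0.005,0,0,0,1],[0,0,0.005,0,0,0,1],[0,0,0.005,0,0,0,1]]]'
```

```text
time: 50.55
tool_pos: [619.8, -269.1, 124.5]
tcp_rot: [3.142, -0.0, 1.571]
contact_force: [0.9, 0.5, -1.7]
grip_width: 54.4
time: 51.8
tool_pos: [619.8, -269.2, 123.9]
tcp_rot: [3.141, 0.0, 1.571]
contact_force: [-3.1, 1.8, 5.0]
grip_width: 54.1
```

Contact at the expected height. Next: release, rise, and draw back to a clear spot for a final check.

```bash
python3 -m inch '[[[0,0,-0.002,0,0,0,1],[0,0,-0.002,0,0,0,0.6],[0,0,-0.002,0,0,0,0.3],[0,0,-0.002,0,0,0,0],[0,0,-0.002,0,0,0,-0.3],[0,0,-0.002,0,0,0,-0.6],[0,0,-0.002,0,0,0,-1],[0,0,-0.002,0,0,0,-1],[0,0,-0.002,0,0,0,-1],[0,0,-0.002,0,0,0,-1]]]'
python3 -m inch '[[[0,0,-0.02,0,0,0,-1],[0,0,-0.06,0,0,0,-1],[0,0,-0.12,0,0,0,-1],[0,0,-0.21,0,0,0,-1],[0,0,-0.31,0,0,0,-1],[0,0,-0.41,0,0,0,-1],[0,0,-0.5,0,0,0,-1],[0,0,-0.57,0,0,0,-1],[0,0,-0.6,0,0,0,-1],[0,0,-0.6,0,0,0,-1]]]'
python3 -m inch '[[[0.04,-0.02,0,0,0,0,-1],[0.12,-0.07,0,0,0,0,-1],[0.24,-0.14,0,0,0,0,-1],[0.38,-0.23,0,0,0,0,-1],[0.53,-0.32,0,0,0,0,-1],[0.67,-0.41,0,0,0,0,-1],[0.8,-0.48,0,0,0,0,-1],[0.9,-0.54,0,0,0,0,-1],[0.96,-0.58,0,0,0,0,-1],[0.98,-0.6,0,0,0,0,-1]]]'
python3 - <<'E'
from h import *
for n in("scene","top"): 
    im=bot.capture(n); cv2.imwrite(f"pics/{n}9.png",im[:,:,::-1])
E
```

```text
time: 53.05
tool_pos: [619.8, -269.2, 123.9]
tcp_rot: [3.142, -0.0, 1.571]
contact_force: [-0.3, 0.6, 0.0]
grip_width: 91.9
time: 54.3
tool_pos: [619.8, -269.2, 244.1]
tcp_rot: [3.141, 0.0, 1.571]
contact_force: [1.0, 0.0, -0.7]
grip_width: 91.9
time: 55.55
tool_pos: [499.2, -72.6, 243.8]
tcp_rot: [-3.141, -0.0, 1.572]
contact_force: [0.4, -0.3, -1.0]
grip_width: 91.8
```

View pics/scene9.png

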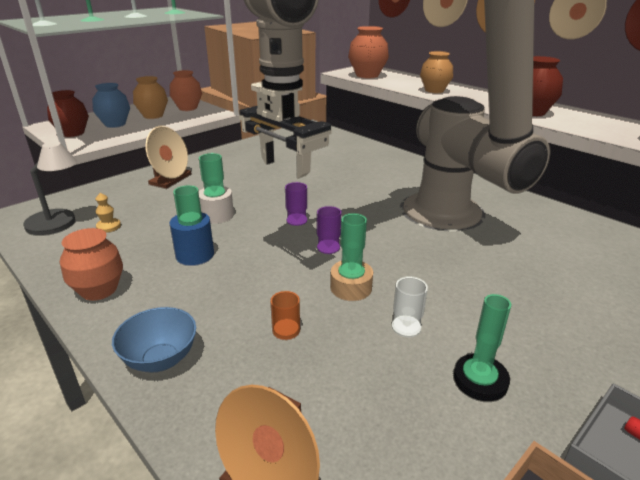

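View pics/top9.png

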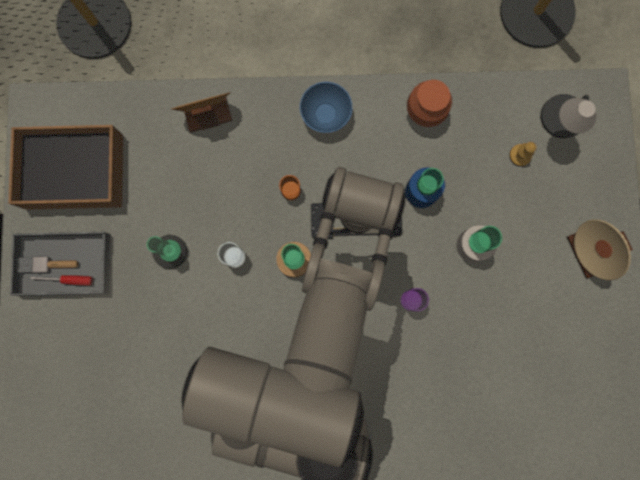

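The scene shows all four glasses on their blocks. The flute's lean, foot (481,372) to rim (495,303), may only be perspective, so I'll check it by projecting the points.

```bash
python3 - <<'E'
from h import *
P={n:bot.camera_params(n) for n in("scene","top")}
im={n:cv2.imread(f"pics/{n}9.png") for n in P}
def pj(p,X): c=p["R"]@np.array(X)+p["t"]; return np.array([p["fx"]*c[0]/c[2]+p["cx"],p["fy"]*c[1]/c[2]+p["cy"]])
a=np.linspace(0,2*np.pi,40)
G=[("flute",475,397,20,28,20),("wine",446.3,72.4,45,28,25),("gob",474.8,-398.6,70,28,29),("tumb",619.8,-269,95,27,27)]
tiles=[]
for n in P:
    K=5
    for k,x,y,z,r,rr in G:
        c=pj(P[n],(x,y,(z+170)/2)).astype(int); x0,y0=max(c[0]-28,0),c[1]-55
        t=cv2.resize(im[n][y0:y0+110,x0:x0+56],None,fx=3.5 if n=="scene" else 3.5,fy=3.5,interpolation=cv2.INTER_CUBIC)
        if n=="top": t=t[80:300]
        for zz,R,col in((z,r,(0,0,255)),(170,rr,(0,255,255)),(z,45,(255,255,255))):
            q=np.array([(pj(P[n],(x+R*np.cos(s),y+R*np.sin(s),zz))-[x0,y0])*3.5-([0,80] if n=="top" else [0,0]) for s in a]).astype(np.int32); cv2.polylines(t,[q],True,col,1)
        tiles.append(t)
A=np.hstack(tiles[:4]);B=np.hstack(tiles[4:])
cv2.imwrite("pics/fin.png",np.vstack([A,B])[:600])
E
```

```text
(no output)
```

View pics/fin.png

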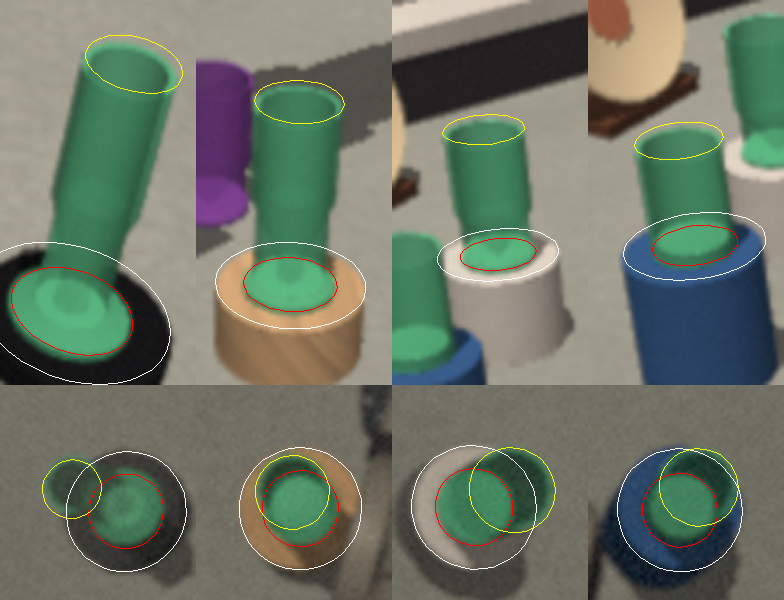

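In both views the predicted feet and rims (level at 170 mm) line up with the pictures, each foot lies well inside its block top, and the bystanders haven't moved. Handing in.

```bash
python3 -c "
from plant import bot
print(bot.close_job()); print(bot.get_obs()['time'])"
```

```text
the job is handed in; nothing more can be done
None
the job is handed in; nothing more can be done
```

All four green glasses are standing on their blocks, and I handed the job in at about 55.7 s. The flute is on black, the wineglass on wood, the goblet on white and the tumbler on blue.

- **Final check:** the scene and top views showed all four upright, feet inside the block tops and within a few mm of the middle, with rims level at 170 mm. The clear, amber and purple glasses stayed where they were in those views; one purple glass was hidden by the arm in the top view and checked only in the scene view. The gripper was open and clear of everything.
- **Forces:** the highest reading I saw at the end of a move was about 6 N. Peaks during moves were not recorded.
- **Readings that disagreed:**
  - The goblet gripped at 56.5 mm instead of 58 mm, but the pictures showed it held straight.
  - The wrist, top and scene views differed by a few mm on some positions, which the block tops have room for.
- **Set-down contact:** I felt it clearly for the goblet and the tumbler. For the flute and wineglass it was near the force noise, so I went by the computed height.

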